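# Stop the washer, release the child lock and open the lid to air

## Task

The washing machine set into the counter is to be left to air: first turn its programme dial until the pointer clicks in at the off mark (the red ring), then slide the orange child lock fully to its open side (the green dot), and lift the lid by its steel handle until it stands fully open by itself. Do not lift the lid while a programme is still selected, leave the dial at off, and do not knock or shift the bottles and other things standing about.

Things in the scene. Friction and masses are not known exactly. Their poses are not given: they have to be found in the camera images.
- washer: White top-loading washer built into the counter (fixed), 460 mm along its x, 400 mm along its y. Origin: centre of its outline, at counter level; x from its front rim to its rear console, z up. Front rim (x -230 to -165 mm) 100 mm above the counter, console (x +78 to +230) 112 mm, between them the closed lid, 342 mm wide, top face 114.5 mm above the counter.
- dial_grip (a point): Programme dial on the console, axis vertical: dark skirt 62 mm across, 12 mm high, carrying an upright bar grip 56 mm long, 13 mm thick, its top 152 mm above the counter (40 above the console). This point: on the axis at washer x +155, y +85 mm, 143 mm above the counter; it turns with the dial, its x axis along the bar to the pointer end (white line), z up.
- off_mark (a point): Off mark: red ring 17 mm across, flat on the console, 47.5 mm from the dial's axis in the direction of washer +x. Clockwise of it (seen from above) lie five blue dots, anticlockwise five green dots, 30 degrees apart: the programmes.
- dial (a joint): Dial angle, rad, growing clockwise seen from above; 0 = pointer at the off mark. Click stops every 30 degrees (0.524): a sprung detent pulls the dial into the nearest when it is let go and takes about 0.12 N m to leave. It can turn past off; end stops at -2.75 and 2.75. Starts 2 to 4 clicks (1.05 to 2.09) clockwise of off, so turn it anticlockwise.
- tab_grip (a point): Child lock: orange slide on the front rim with an upright rib 34 mm long (washer x), 12 mm thick (washer y), top 135.5 mm above the counter, on a plate 28 mm wide along y, top 114.5 mm. This point: middle of the rib, 126 mm above the counter. Closed: washer x -200, y 0 mm (red dot on the rim in front of it); open: 35 mm farther along washer +y (green dot).
- lock_tab (a joint): Travel of the child lock, m: 0 closed (its plate covers a tongue on the lid's front edge, so the lid cannot rise), 0.035 fully open; it slides along washer +y with about 2.5 N of friction and stays where it is left. The lid is free from about 0.027 on.
- lid_handle (a point): Centre of the lid's handle: a round steel bar 14 mm thick, 124 mm long, parallel to the hinge (washer y), on two feet 124 mm apart. It stands 33.5 mm (to the bar's centre) above the lid, which leaves 26.5 mm under the bar. Moves with the lid. Closed: washer x -134, y 0, 148 mm above the counter. It lies 212 mm from the hinge axis along the lid and 40 mm off it at right angles.
- lid_hinge (a point): Middle of the lid's hinge axis, at washer x +78, y 0, 108 mm above the counter (fixed); the axis runs along washer y. The lid turns up and back about it, towards the console.
- lid (a joint): Opening angle of the lid, rad: 0 closed, 1.35 fully open (end stop). The hinge is stiff, so the lid stays where it is left; lifting it takes 6 to 10 N at the handle.
- detergent_jug: white detergent jug, 62 x 105 x 233 mm, standing on the counter; origin at the centre of its underside
- softener: cream bottle, 72 mm across, 190 mm tall, standing on the counter; origin at the centre of its underside
- soap_jar: white jar, 68 mm across, 85 mm tall, on the counter; origin at the centre of its underside
- powder_tin: white lidded tin, 125 x 105 x 103 mm, on the counter; origin at the centre of its underside
- brush: wooden scrubbing brush, 160 x 56 x 38 mm, lying on the counter; origin on its underside
- dosing_cup: small blue dosing cup, 54 mm across, 45 mm tall, standing on the console at the end away from the dial; origin at the centre of its underside
- stain_stick: green bottle with white cap, 38 mm across, 85 mm tall, standing on the front rim of the washer at its end on the washer's +y side (y +145 to +175 mm); origin at the centre of its underside

How it is judged:
By the outcome, as a careful person would: the job done as asked, in the order asked, and still so for the second after the job is handed in, with the robot touching nothing.
It also fails if it takes over 72 s, if anything falls off the work surface, if the arm or the gripper's body presses on something with over 40 N, if the wrist force passes 120 N, or if a joint passes its speed limit or range.

## Robot

A 6-joint arm with a two-finger parallel gripper is mounted at the origin on the work surface. World frame = base frame: x ahead of the robot, y to its left, z up, the work surface at z = 0. Lengths are in mm, angles in rad, forces in N, time in s.
With the tool pointing down it reaches from about 350 to 875 mm from the base axis. Payload 4.2 kg.
Tool frame: the origin (TCP) lies midway between the tips of the shut fingers; the grasp point (between the pads) lies 19 mm behind it; z points along the fingers, y is the line along which they close (so a half turn about z gives the same grasp; the last joint's range is limited). The gripper opens to 85 mm and grips with 20 to 120 N. Pads are 22 mm wide; open, the fingers measure 114 mm over their backs; the gripper's body (76 mm by 85 mm) begins 54 mm behind the grasp point. The pads swing forward as they close: fully open they stand 13 mm farther back than shut.
Start: joints at [-0.929, 0.385, 0.008, 0, -1.194, -0.259], TCP at [233.463, -579.736, 231.312] pointing down, gripper open.
Joint ranges: [-3.14, 3.14], [-1.21, 2.06], [-1.07, 1.41], [-3.16, 2.05], [-2.99, -0.16], [-3.1, 3.1]. Speed limits (rad/s): [2.79, 2.79, 3.14, 3.14, 3.14, 3.14].

## Interface

Orientations are given as a unit quaternion [x, y, z, w].
In Python, from bench import arm gives the robot as it stands. The module is installed in compiled form; this text tells all that it offers.
- The arm moves only by the shell command python3 -m handwheel 'ROWS' [OPENING]. ROWS is JSON, a list of rows, each an object of numbers: "x", "y", "z": the shift along the world's x, y, z each as a share of 20 cm, from -1 to 1; "ax", "ay", "az": the turn, a rotation vector about the world's x, y, z each as a share of 90 degrees, from -1 to 1. In form: [{"x": .., "y": .., "z": .., "ax": .., "ay": .., "az": ..}, ...]. A call has exactly 8 rows; each row shifts and turns the commanded pose from where the row before left it; what a row does not reach is not made up. A row lasts 1/10 s, in which the tool goes at most 50 mm and 8.59 degrees, less where a joint would pass 70% of its speed; a pose out of reach is approached as far as the arm can. A call with a number of a shift or a turn outside -1 to 1 is refused whole. A call with a gripper value outside its range is refused whole. OPENING is the opening, from -1 (shut) to 1 (fully open), set as the call begins (- or left out, the last holds). The fingers move at their own pace and stop on an object; the grip force is fixed at half the most. Time passes only in rows, so rows that do not move let the fingers close, or fill a call up. It gives the time, the measured TCP pose, the force, the opening and the grip force at its end, in the units of the state.
- arm.read_state(): the state, without advancing time (a new reading comes with each control period).
- arm.get_image(name): name is "side" or "top" or "wrist"; returns the picture (400x640x3 uint8, red, green, blue); there is no depth.
- arm.camera_params(name): a dict with "K" (3x3 intrinsics, pixels), "k1" (the pictures are not rectified: a ray, as slopes to the right and down, at radius r is drawn at 1 + k1 r^2 times it, then the intrinsics apply), "position" and "orientation" of the camera in the world. Camera axes: x right, y down, z forward; pixel columns grow to the right and rows downward; lengths in mm; the calibration is good to about 2 mm. A picture is of the moment at which its call begins: read the wrist's pose just before it. camera_params takes no time and is no camera call; for the wrist camera it gives the pose at the moment of the call.
- arm.job_done(): hands the job in; it is judged then, once.
The state is a dict: "clock": time; "joints": joint angles; "joint_vel": joint speeds; "joint_efforts": joint torques, N m; "position": TCP position; "ee_rot": TCP orientation; "contact_force": force on the tool from outside, world axes, zero at the start; "wrist_torque": the same for the moment, N m; "gripper_width": finger opening in mm; "grasp_force": force on a finger pad.
Only numpy, scipy, OpenCV 4.12 (cv2) and the standard library are available. Lean on these libraries where they do the work, as an engineer would, in place of code of your own. Each camera call takes 0.05 s, during which the arm holds its last target. There are 200 camera calls.

## Working session

There is one attempt and no reset: what is moved stays moved. The work goes in short steps, Python scripts to look and compute and a shell command to move; the robot and the scene stay as the last step left them, time stands still between calls to the robot, and variables do not carry over. Pictures are saved under pics/ and viewed, at most 10 in all, crops included, and the job is handed in when it is done.

```bash
mkdir -p pics; python3 - <<'E'
from bench import arm
import cv2
for n in("top","side"):
    cv2.imwrite(f"pics/{n}0.png",arm.get_image(n)[:,:,::-1])
    p=arm.camera_params(n);print(n,p)
s=arm.read_state();print(s)
E
```

```text
top {'K': array([[412.09207414,   0.        , 319.35354969],
       [  0.        , 412.09207414, 194.25596198],
       [  0.        ,   0.        ,   1.        ]]), 'k1': -0.08536498952965561, 'position': array([3.22462052e+02, 2.02389431e-01, 1.64016204e+03]), 'orientation': array([ 0.70871639, -0.70248095,  0.04303769, -0.04888094])}
side {'K': array([[440.89288684,   0.        , 320.15562371],
       [  0.        , 440.89288684, 203.36297292],
       [  0.        ,   0.        ,   1.        ]]), 'k1': -0.12392798501521603, 'position': array([ 117.509859  ,  744.47134591, 1106.29313313]), 'orientation': array([-0.25645606,  0.90324874, -0.33284212,  0.0871098 ])}
{'clock': 0.1, 'joints': array([-9.29440909e-01,  3.85505409e-01,  6.75680261e-03, -4.41193411e-04,
       -1.19398170e+00, -2.58607073e-01]), 'joint_vel': array([-0.00041807, -0.00294382,  0.00268119,  0.00200623,  0.00129569,
        0.00125972]), 'joint_efforts': array([-6.30029353e-04, -3.93318880e+01,  1.88929743e+01,  4.19793829e+00,
       -2.60156616e-03,  9.93061718e-06]), 'position': array([ 233.24869449, -579.2864079 ,  230.31227209]), 'ee_rot': array([-1.90128182e-01,  9.81758777e-01,  9.59915511e-04, -2.35961287e-04]), 'contact_force': array([0.46693062, 0.38621693, 0.24395509]), 'wrist_torque': array([ 0.03544603,  0.0084049 , -0.00134554]), 'grasp_force': 0.0, 'gripper_width': 85.14322208493857}
```

View pics/top0.png

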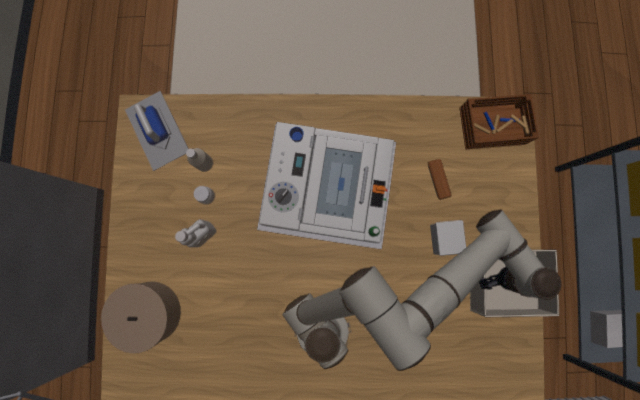

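View pics/side0.png

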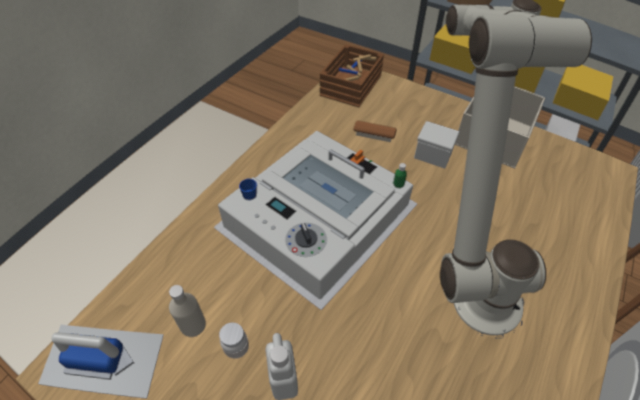

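The top view shows the washer with its console on the left (world +y) at about (283,190), the dial at (284,196), the lock at (379,190), the handle at (363,185) and the green stick at (375,231). In the side view the dial is at (305,238) and the handle at (347,165). I'll zoom in to pick fit points.

```bash
python3 - <<'E'
import cv2,numpy as np
a=cv2.imread("pics/top0.png")[115:255,250:410];b=cv2.imread("pics/side0.png")[130:300,210:420]
cv2.imwrite("pics/topc.png",cv2.resize(a,None,fx=5,fy=4.2857,interpolation=3) if 0 else cv2.resize(a,None,fx=4,fy=4,interpolation=3))
cv2.imwrite("pics/sidec.png",cv2.resize(b,None,fx=3.5,fy=3.5,interpolation=3))
E
```

```text
(no output)
```

View pics/topc.png

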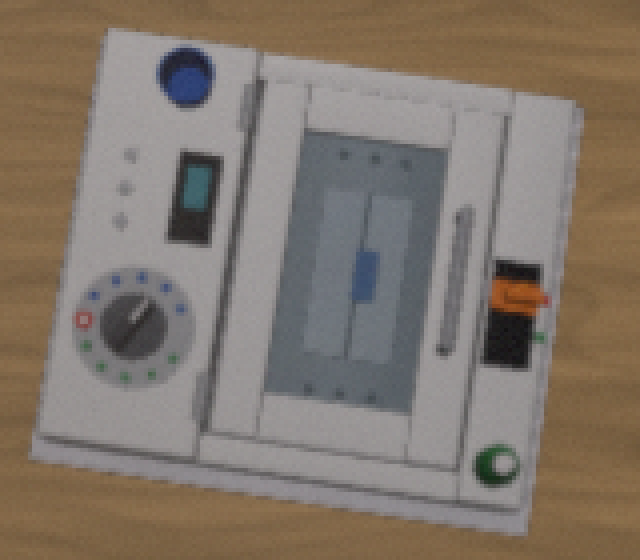

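View pics/sidec.png

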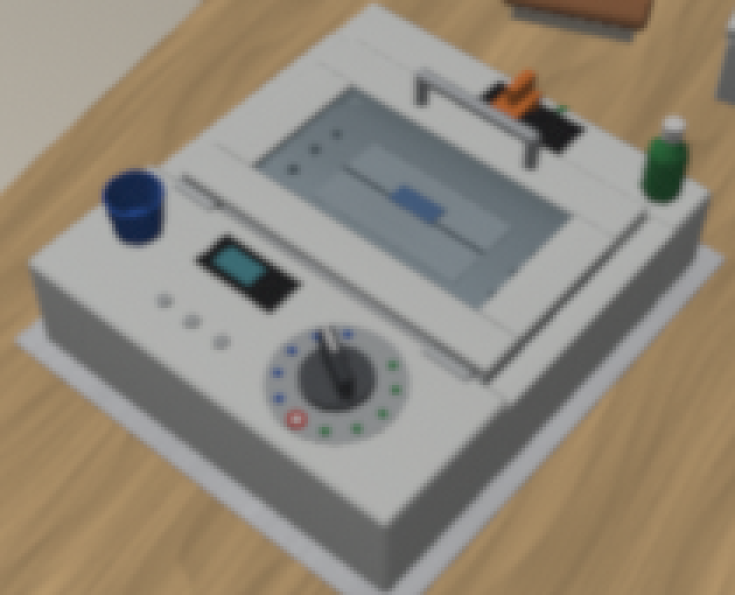

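Top crop: corners (108,28), (42,437), (580,102), (522,508), off ring (83,320), handle ends (463,212) and (442,350). The pointer aims up-right, at roughly the 4th blue dot. Side crop: the same points are visible at (32,262), (386,520), (375,4), (710,193), ring (296,420), handle (421,75)–(533,138). Next I'll fit the pose.

```bash
cat > h.py <<'E'
import numpy as np
from scipy.spatial.transform import Rotation as R
from scipy.optimize import least_squares
def proj(P,p):
    c=R.from_quat(p["orientation"]).inv().apply(np.atleast_2d(P)-p["position"])
    s=c[:,:2]/c[:,2:]; s=s*(1+p["k1"]*(s**2).sum(1,keepdims=True))
    return s@p["K"][:2,:2].T+p["K"][:2,2]
def w2W(q,P):
    P=np.atleast_2d(P).astype(float);o=P.copy();c,s=np.cos(q[2]),np.sin(q[2])
    o[:,0]=q[0]+c*P[:,0]-s*P[:,1];o[:,1]=q[1]+s*P[:,0]+c*P[:,1];return o
E
python3 - <<'E'
from h import *
from bench import arm
M=[(230,-200,112),(230,200,112),(-230,-200,100),(-230,200,100),(202.5,85,112),(-134,-62,148),(-134,62,148)]
T=np.array([(108,28),(42,437),(580,102),(522,508),(83,320),(463,212),(442,350)])
S=np.array([(32,262),(386,520),(375,4),(710,193),(296,420),(421,75),(533,138)])
T=(T+.5)/4-.5+[250,115];S=(S+.5)/3.5-.5+[210,130]
pt,ps=arm.camera_params("top"),arm.camera_params("side")
f=lambda q:np.r_[(proj(w2W(q,M),pt)-T).ravel(),(proj(w2W(q,M),ps)-S).ravel()]
r=least_squares(f,[500,0,1.5],loss="soft_l1",x_scale=[100,100,1]);q=r.x
print(q.round(4));print(f(q).reshape(-1,2).round(1))
np.save("q.npy",q)
for n,P in dict(dial=(155,85,143),off=(202.5,85,112),tab=(-200,0,126),han=(-134,0,148),hinge=(78,0,108),stick=(-200,160,100)).items(): print(n,w2W(q,P)[0].round(1))
# pointer angle
for a in (60,90,120):
    t=np.radians(a);P=[155+28*np.cos(t),85-28*np.sin(t),152];u=proj(w2W(q,[P]),pt)[0];v=proj(w2W(q,[P]),ps)[0]
    print(a,((u-[250,115]+.5)*4).round(),((v-[210,130]+.5)*3.5).round())
E
```

```text
[573.6472 -15.5258   1.425 ]
[[-0.6 -0.6]
 [-2.2  0. ]
 [-0.4 -0.5]
 [ 0.1  1.5]
 [ 0.   0.1]
 [ 0.5  0.7]
 [ 1.  -0.8]
 [-2.3 -1. ]
 [ 0.3  1.9]
 [-0.4 -1.5]
 [ 1.5 -0.9]
 [-0.  -0.1]
 [ 0.4 -0. ]
 [-0.1  0.1]]
dial [512.1 150.2 143. ]
off [519.  197.2 112. ]
tab [ 544.6 -213.4  126. ]
han [ 554.2 -148.1  148. ]
hinge [585.   61.6 108. ]
stick [ 386.3 -190.2  100. ]
60 [119. 295.] [300. 347.]
90 [134. 293.] [309. 333.]
120 [149. 300.] [324. 325.]
```

```bash
python3 -m handwheel '[{"x":0.058,"y":0.152,"z":0.01,"ax":0,"ay":0,"az":-0.028},{"x":0.058,"y":0.152,"z":0.01,"ax":0,"ay":0,"az":-0.028},{"x":0.058,"y":0.152,"z":0.01,"ax":0,"ay":0,"az":-0.028},{"x":0.058,"y":0.152,"z":0.01,"ax":0,"ay":0,"az":-0.028},{"x":0.058,"y":0.152,"z":0.01,"ax":0,"ay":0,"az":-0.028},{"x":0.058,"y":0.152,"z":0.01,"ax":0,"ay":0,"az":-0.028},{"x":0.058,"y":0.152,"z":0.01,"ax":0,"ay":0,"az":-0.028},{"x":0.058,"y":0.152,"z":0.01,"ax":0,"ay":0,"az":-0.028}]' 1
python3 -m handwheel '[{"x":0.058,"y":0.152,"z":0,"ax":0,"ay":0,"az":-0.028},{"x":0.058,"y":0.152,"z":0,"ax":0,"ay":0,"az":-0.028},{"x":0.058,"y":0.152,"z":0,"ax":0,"ay":0,"az":-0.028},{"x":0.058,"y":0.152,"z":0,"ax":0,"ay":0,"az":-0.028},{"x":0.058,"y":0.152,"z":0,"ax":0,"ay":0,"az":-0.028},{"x":0.058,"y":0.152,"z":0,"ax":0,"ay":0,"az":-0.028},{"x":0.058,"y":0.152,"z":0,"ax":0,"ay":0,"az":-0.028},{"x":0.058,"y":0.152,"z":0,"ax":0,"ay":0,"az":-0.028}]'
python3 -m handwheel '[{"x":0.058,"y":0.152,"z":0,"ax":0,"ay":0,"az":-0.028},{"x":0.058,"y":0.152,"z":0,"ax":0,"ay":0,"az":-0.028},{"x":0.058,"y":0.152,"z":0,"ax":0,"ay":0,"az":-0.028},{"x":0.058,"y":0.152,"z":0,"ax":0,"ay":0,"az":-0.028},{"x":0.058,"y":0.152,"z":0,"ax":0,"ay":0,"az":-0.028},{"x":0.058,"y":0.152,"z":0,"ax":0,"ay":0,"az":-0.028},{"x":0.058,"y":0.152,"z":0,"ax":0,"ay":0,"az":-0.028},{"x":0.058,"y":0.152,"z":0,"ax":0,"ay":0,"az":-0.028}]'
python3 -m handwheel '[{"x":0,"y":0},{"x":0,"y":0},{"x":0,"y":0},{"x":0,"y":0},{"x":0,"y":0},{"x":0,"y":0},{"x":0,"y":0},{"x":0,"y":0}]'
python3 - <<'E'
from h import *
from bench import arm
import cv2
p=arm.camera_params("wrist");im=arm.get_image("wrist")[:,:,::-1].copy()
cv2.imwrite("pics/w1raw.png",im)
q=np.load("q.npy")
t=np.radians(120)
pts=[(155,85,152),(202.5,85,112),(155+28*np.cos(t),85-28*np.sin(t),152),(155-28*np.cos(t),85+28*np.sin(t),152)]
for u in proj(w2W(q,pts),p): print(u.round(1)); cv2.circle(im,tuple(int(v) for v in u),3,(255,0,255),1)
cv2.imwrite("pics/w1.png",im);s=arm.read_state();print(s["joints"])
def yh(s): y=R.from_quat(s["ee_rot"]).as_matrix()[:,1];return np.degrees(np.arctan2(y[1],y[0]))
print(yh(s),s["position"])
E
```

```text
clock: 0.9
position: [326.3, -335.1, 247.0]
ee_rot: [-0.014, 1.0, 0.0, -0.0]
contact_force: [0.5, 0.3, 0.0]
gripper_width: 85.3
grasp_force: 0.0
clock: 1.7
position: [419.0, -92.0, 247.1]
ee_rot: [0.161, 0.987, 0.0, -0.0]
contact_force: [0.8, -0.3, 0.6]
gripper_width: 85.7
grasp_force: 0.0
clock: 2.5
position: [511.9, 151.1, 246.9]
ee_rot: [0.331, 0.944, -0.0, -0.0]
contact_force: [0.0, 0.5, 0.2]
gripper_width: 85.3
grasp_force: 0.0
[324.4 202.4]
[369.9 163.1]
[324.5 234.4]
[324.3 168.2]
[ 5.94569003e-01  2.22797063e-01 -1.85083184e-01  9.48165802e-05
 -1.16131208e+00 -2.83845301e+00]
51.43709970212999 [514.07665044 154.67962521 246.5387607 ]invalid input at $[0]: expected keys x, y, z, ax, ay, az
```

View pics/w1.png

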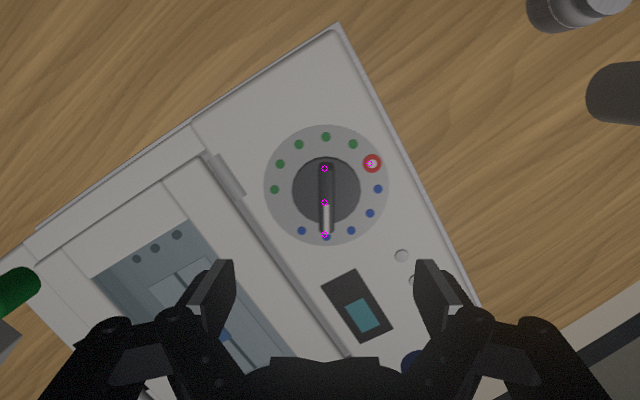

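The projected ring (370,163) matches the seen one (372,163). The bar lies along column 325 with its pointer at the 4th blue dot, so it's 4 clicks. I'll settle and then descend.

```bash
python3 -m handwheel '[{"x":0,"y":0,"z":0,"ax":0,"ay":0,"az":0},{"x":0,"y":0,"z":-0.05,"ax":0,"ay":0,"az":0},{"x":0,"y":0,"z":-0.05,"ax":0,"ay":0,"az":0},{"x":0,"y":0,"z":-0.05,"ax":0,"ay":0,"az":0},{"x":0,"y":0,"z":-0.05,"ax":0,"ay":0,"az":0},{"x":0,"y":0,"z":-0.05,"ax":0,"ay":0,"az":0},{"x":0,"y":0,"z":0,"ax":0,"ay":0,"az":0},{"x":0,"y":0,"z":0,"ax":0,"ay":0,"az":0}]'
```

```text
clock: 3.35
position: [511.9, 149.7, 197.2]
ee_rot: [0.33, 0.944, -0.0, -0.0]
contact_force: [-0.4, 0.5, -0.3]
gripper_width: 85.3
grasp_force: 0.0
```

```bash
python3 -m handwheel '[{"x":0,"y":0,"z":-0.048,"ax":0,"ay":0,"az":0},{"x":0,"y":0,"z":-0.048,"ax":0,"ay":0,"az":0},{"x":0,"y":0,"z":-0.048,"ax":0,"ay":0,"az":0},{"x":0,"y":0,"z":-0.048,"ax":0,"ay":0,"az":0},{"x":0,"y":0,"z":-0.048,"ax":0,"ay":0,"az":0},{"x":0,"y":0,"z":-0.048,"ax":0,"ay":0,"az":0},{"x":0,"y":0,"z":-0.048,"ax":0,"ay":0,"az":0},{"x":0,"y":0,"z":0,"ax":0,"ay":0,"az":0}]'
python3 -m handwheel '[{"x":0,"y":0,"z":0,"ax":0,"ay":0,"az":0},{"x":0,"y":0,"z":0,"ax":0,"ay":0,"az":0},{"x":0,"y":0,"z":0,"ax":0,"ay":0,"az":0},{"x":0,"y":0,"z":0,"ax":0,"ay":0,"az":0},{"x":0,"y":0,"z":0,"ax":0,"ay":0,"az":0},{"x":0,"y":0,"z":0,"ax":0,"ay":0,"az":0},{"x":0,"y":0,"z":0,"ax":0,"ay":0,"az":0},{"x":0,"y":0,"z":0,"ax":0,"ay":0,"az":0}]' -1
```

```text
clock: 4.15
position: [510.9, 149.4, 128.4]
ee_rot: [0.33, 0.944, -0.001, -0.001]
contact_force: [-0.4, 0.3, 0.3]
gripper_width: 85.2
grasp_force: 0.0
clock: 4.95
position: [512.8, 150.8, 130.7]
ee_rot: [0.33, 0.944, 0.001, 0.001]
contact_force: [1.3, 4.3, 1.6]
gripper_width: 12.0
grasp_force: 61.3
```

```bash
python3 -m handwheel '[{"x":0,"y":0,"z":0,"ax":0,"ay":0,"az":0.0556},{"x":0,"y":0,"z":0,"ax":0,"ay":0,"az":0.0556},{"x":0,"y":0,"z":0,"ax":0,"ay":0,"az":0.0556},{"x":0,"y":0,"z":0,"ax":0,"ay":0,"az":0.0556},{"x":0,"y":0,"z":0,"ax":0,"ay":0,"az":0.0556},{"x":0,"y":0,"z":0,"ax":0,"ay":0,"az":0.0556},{"x":0,"y":0,"z":0,"ax":0,"ay":0,"az":0.0556},{"x":0,"y":0,"z":0,"ax":0,"ay":0,"az":0.0556}]'
python3 -m handwheel '[{"x":0,"y":0,"z":0,"ax":0,"ay":0,"az":0.0556},{"x":0,"y":0,"z":0,"ax":0,"ay":0,"az":0.0556},{"x":0,"y":0,"z":0,"ax":0,"ay":0,"az":0.0556},{"x":0,"y":0,"z":0,"ax":0,"ay":0,"az":0.0556},{"x":0,"y":0,"z":0,"ax":0,"ay":0,"az":0.0556},{"x":0,"y":0,"z":0,"ax":0,"ay":0,"az":0.0556},{"x":0,"y":0,"z":0,"ax":0,"ay":0,"az":0.0556},{"x":0,"y":0,"z":0,"ax":0,"ay":0,"az":0.0556}]'
python3 -m handwheel '[{"x":0,"y":0,"z":0,"ax":0,"ay":0,"az":0.0556},{"x":0,"y":0,"z":0,"ax":0,"ay":0,"az":0.0556},{"x":0,"y":0,"z":0,"ax":0,"ay":0,"az":0.0556},{"x":0,"y":0,"z":0,"ax":0,"ay":0,"az":0.0556},{"x":0,"y":0,"z":0,"ax":0,"ay":0,"az":0.0556},{"x":0,"y":0,"z":0,"ax":0,"ay":0,"az":0.0556},{"x":0,"y":0,"z":0,"ax":0,"ay":0,"az":0.0556},{"x":0,"y":0,"z":0,"ax":0,"ay":0,"az":0.0556}]'
python3 -m handwheel '[{"x":0,"y":0,"z":0,"ax":0,"ay":0,"az":0},{"x":0,"y":0,"z":0,"ax":0,"ay":0,"az":0},{"x":0,"y":0,"z":0,"ax":0,"ay":0,"az":0},{"x":0,"y":0,"z":0,"ax":0,"ay":0,"az":0},{"x":0,"y":0,"z":0,"ax":0,"ay":0,"az":0},{"x":0,"y":0,"z":0,"ax":0,"ay":0,"az":0},{"x":0,"y":0,"z":0,"ax":0,"ay":0,"az":0},{"x":0,"y":0,"z":0,"ax":0,"ay":0,"az":0}]'
python3 - <<'E'
from h import *
from bench import arm
s=arm.read_state();y=R.from_quat(s["ee_rot"]).as_matrix()[:,1];print(np.degrees(np.arctan2(y[1],y[0])),s["wrist_torque"],s["joints"])
E
```

```text
clock: 5.75
position: [513.2, 151.5, 130.7]
ee_rot: [-0.015, 1.0, 0.002, 0.002]
contact_force: [1.3, 6.6, 0.6]
gripper_width: 11.4
grasp_force: 61.1
clock: 6.55
position: [513.0, 152.3, 130.8]
ee_rot: [-0.356, 0.934, 0.001, 0.002]
contact_force: [0.3, 8.7, 0.9]
gripper_width: 11.4
grasp_force: 61.2
clock: 7.35
position: [512.3, 152.7, 130.7]
ee_rot: [-0.655, 0.756, 0.001, 0.003]
contact_force: [-3.9, 10.9, 2.4]
gripper_width: 11.7
grasp_force: 61.5
clock: 8.15
position: [512.4, 152.7, 130.8]
ee_rot: [-0.653, 0.757, 0.001, 0.003]
contact_force: [-2.8, 10.4, 3.2]
gripper_width: 11.6
grasp_force: 61.4
171.5743106056484 [ 3.16939755  0.77543446 -0.0031963 ] [ 0.59165425  0.32857539 -0.35505458 -0.00334708 -0.88230758 -0.73658511]
```

```bash
python3 -m handwheel '[{"x":0,"y":0,"z":0,"ax":0,"ay":0,"az":0},{"x":0,"y":0,"z":0,"ax":0,"ay":0,"az":0},{"x":0,"y":0,"z":0,"ax":0,"ay":0,"az":0},{"x":0,"y":0,"z":0,"ax":0,"ay":0,"az":0},{"x":0,"y":0,"z":0,"ax":0,"ay":0,"az":0},{"x":0,"y":0,"z":0,"ax":0,"ay":0,"az":0},{"x":0,"y":0,"z":0,"ax":0,"ay":0,"az":0},{"x":0,"y":0,"z":0,"ax":0,"ay":0,"az":0}]' 1
python3 -m handwheel '[{"x":0,"y":0,"z":0.05,"ax":0,"ay":0,"az":0},{"x":0,"y":0,"z":0.1,"ax":0,"ay":0,"az":0},{"x":0,"y":0,"z":0.1,"ax":0,"ay":0,"az":0},{"x":0,"y":0,"z":0.1,"ax":0,"ay":0,"az":0},{"x":0,"y":0,"z":0.1,"ax":0,"ay":0,"az":0},{"x":0,"y":0,"z":0.1,"ax":0,"ay":0,"az":0},{"x":0,"y":0,"z":0,"ax":0,"ay":0,"az":0},{"x":0,"y":0,"z":0,"ax":0,"ay":0,"az":0}]'
python3 - <<'E'
from h import *
from bench import arm
import cv2
p=arm.camera_params("wrist");im=arm.get_image("wrist")[:,:,::-1].copy()
q=np.load("q.npy")
for u in proj(w2W(q,[(183,85,152),(127,85,152),(202.5,85,112)]),p): cv2.circle(im,tuple(int(v) for v in u),3,(255,0,255),1)
cv2.imwrite("pics/w2.png",im)
E
```

```text
clock: 8.95
position: [511.8, 149.8, 130.1]
ee_rot: [-0.653, 0.757, 0.0, -0.0]
contact_force: [-0.5, 0.5, -0.3]
gripper_width: 85.5
grasp_force: 0.0
clock: 9.75
position: [511.8, 149.9, 240.6]
ee_rot: [-0.653, 0.757, 0.0, 0.001]
contact_force: [-0.7, 0.9, 0.0]
gripper_width: 85.4
grasp_force: 0.0
```

View pics/w2.png

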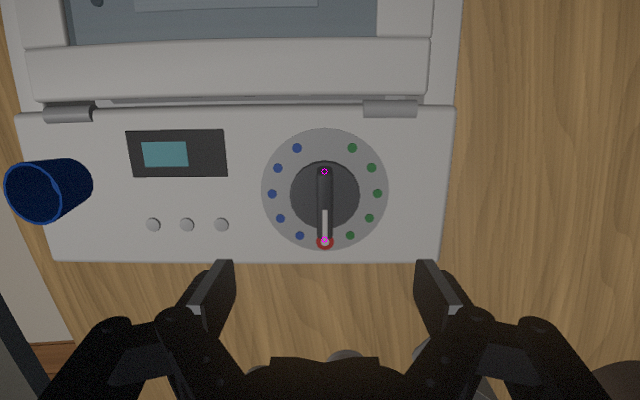

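The dial pointer sits in the red ring (325,241) and nothing else has moved. Next is the lock.

```bash
python3 -m handwheel '[{"x":0.01,"y":-0.114,"z":0,"ax":0,"ay":0,"az":0},{"x":0.01,"y":-0.114,"z":0,"ax":0,"ay":0,"az":0},{"x":0.01,"y":-0.114,"z":0,"ax":0,"ay":0,"az":0},{"x":0.01,"y":-0.114,"z":0,"ax":0,"ay":0,"az":0},{"x":0.01,"y":-0.114,"z":0,"ax":0,"ay":0,"az":0},{"x":0.01,"y":-0.114,"z":0,"ax":0,"ay":0,"az":0},{"x":0.01,"y":-0.114,"z":0,"ax":0,"ay":0,"az":0},{"x":0.01,"y":-0.114,"z":0,"ax":0,"ay":0,"az":0}]'
python3 -m handwheel '[{"x":0.01,"y":-0.114,"z":0,"ax":0,"ay":0,"az":0},{"x":0.01,"y":-0.114,"z":0,"ax":0,"ay":0,"az":0},{"x":0.01,"y":-0.114,"z":0,"ax":0,"ay":0,"az":0},{"x":0.01,"y":-0.114,"z":0,"ax":0,"ay":0,"az":0},{"x":0.01,"y":-0.114,"z":0,"ax":0,"ay":0,"az":0},{"x":0.01,"y":-0.114,"z":0,"ax":0,"ay":0,"az":0},{"x":0.01,"y":-0.11,"z":0,"ax":0,"ay":0,"az":0},{"x":0.01,"y":-0.11,"z":0,"ax":0,"ay":0,"az":0}]'
python3 -m handwheel '[{"x":0,"y":0,"z":0,"ax":0,"ay":0,"az":0},{"x":0,"y":0,"z":0,"ax":0,"ay":0,"az":0},{"x":0,"y":0,"z":0,"ax":0,"ay":0,"az":0},{"x":0,"y":0,"z":0,"ax":0,"ay":0,"az":0},{"x":0,"y":0,"z":0,"ax":0,"ay":0,"az":0},{"x":0,"y":0,"z":0,"ax":0,"ay":0,"az":0},{"x":0,"y":0,"z":0,"ax":0,"ay":0,"az":0},{"x":0,"y":0,"z":0,"ax":0,"ay":0,"az":0}]'
python3 - <<'E'
from h import *
from bench import arm
import cv2
p=arm.camera_params("wrist");im=arm.get_image("wrist")[:,:,::-1].copy()
q=np.load("q.npy")
for u in proj(w2W(q,[(-183,0,135.5),(-217,0,135.5),(-134,-62,148),(-134,62,148)]),p): print(u);cv2.circle(im,tuple(int(v) for v in u),3,(255,0,255),1)
cv2.imwrite("pics/w3.png",im)
E
```

```text
clock: 10.6
position: [527.2, -33.5, 238.8]
ee_rot: [-0.653, 0.757, 0.001, -0.001]
contact_force: [-0.3, -0.4, -0.1]
gripper_width: 85.6
grasp_force: 0.0
clock: 11.4
position: [543.2, -214.1, 238.6]
ee_rot: [-0.653, 0.757, 0.001, -0.001]
contact_force: [-0.3, -0.9, -0.2]
gripper_width: 85.4
grasp_force: 0.0
clock: 12.2
position: [543.9, -213.2, 240.2]
ee_rot: [-0.653, 0.757, -0.0, 0.0]
contact_force: [1.0, -0.5, -0.3]
gripper_width: 85.5
grasp_force: 0.0
[323.71470506 219.05798441]
[323.6831783 180.2716542]
[252.24662123 276.83923825]
[395.24869459 276.90332619]
```

View pics/w3.png

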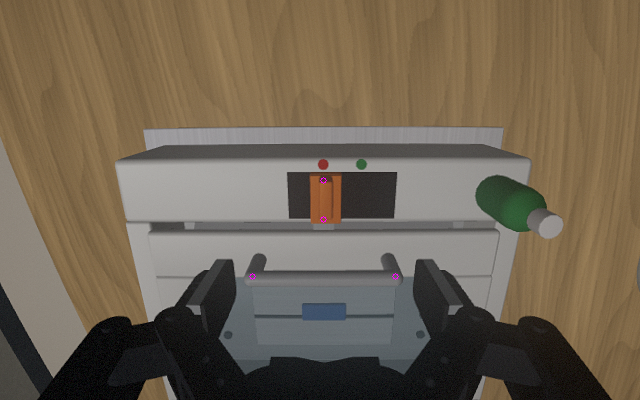

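The overlay sits on the orange rib (323,180–219) and on the handle ends, so it's aligned. I'll descend, grip and slide along washer +y (world −0.989, +0.145).

```bash
python3 -m handwheel '[{"x":0,"y":0,"z":-0.086,"ax":0,"ay":0,"az":0},{"x":0,"y":0,"z":-0.086,"ax":0,"ay":0,"az":0},{"x":0,"y":0,"z":-0.086,"ax":0,"ay":0,"az":0},{"x":0,"y":0,"z":-0.086,"ax":0,"ay":0,"az":0},{"x":0,"y":0,"z":-0.086,"ax":0,"ay":0,"az":0},{"x":0,"y":0,"z":-0.086,"ax":0,"ay":0,"az":0},{"x":0,"y":0,"z":-0.086,"ax":0,"ay":0,"az":0},{"x":0,"y":0,"z":0,"ax":0,"ay":0,"az":0}]' 0
python3 -m handwheel '[{"x":0,"y":0,"z":0,"ax":0,"ay":0,"az":0},{"x":0,"y":0,"z":0,"ax":0,"ay":0,"az":0},{"x":0,"y":0,"z":0,"ax":0,"ay":0,"az":0},{"x":0,"y":0,"z":0,"ax":0,"ay":0,"az":0},{"x":0,"y":0,"z":0,"ax":0,"ay":0,"az":0},{"x":0,"y":0,"z":0,"ax":0,"ay":0,"az":0},{"x":0,"y":0,"z":0,"ax":0,"ay":0,"az":0},{"x":0,"y":0,"z":0,"ax":0,"ay":0,"az":0}]' -1
python3 -m handwheel '[{"x":-0.022,"y":0.003,"z":0,"ax":0,"ay":0,"az":0},{"x":-0.025,"y":0.004,"z":0,"ax":0,"ay":0,"az":0},{"x":-0.025,"y":0.004,"z":0,"ax":0,"ay":0,"az":0},{"x":-0.025,"y":0.004,"z":0,"ax":0,"ay":0,"az":0},{"x":-0.025,"y":0.004,"z":0,"ax":0,"ay":0,"az":0},{"x":-0.025,"y":0.004,"z":0,"ax":0,"ay":0,"az":0},{"x":-0.025,"y":0.004,"z":0,"ax":0,"ay":0,"az":0},{"x":-0.015,"y":0.002,"z":0,"ax":0,"ay":0,"az":0}]'
python3 -m handwheel '[{"x":0,"y":0,"z":0,"ax":0,"ay":0,"az":0},{"x":0,"y":0,"z":0,"ax":0,"ay":0,"az":0},{"x":0,"y":0,"z":0,"ax":0,"ay":0,"az":0},{"x":0,"y":0,"z":0,"ax":0,"ay":0,"az":0},{"x":0,"y":0,"z":0,"ax":0,"ay":0,"az":0},{"x":0,"y":0,"z":0,"ax":0,"ay":0,"az":0},{"x":0,"y":0,"z":0,"ax":0,"ay":0,"az":0},{"x":0,"y":0,"z":0,"ax":0,"ay":0,"az":0}]'
```

```text
clock: 13.05
position: [542.1, -213.0, 117.2]
ee_rot: [-0.653, 0.757, 0.002, -0.002]
contact_force: [-0.3, -0.5, -1.2]
gripper_width: 43.2
grasp_force: 0.0
clock: 13.85
position: [544.4, -213.5, 121.0]
ee_rot: [-0.653, 0.757, -0.001, 0.0]
contact_force: [-1.0, 1.3, 5.2]
gripper_width: 10.5
grasp_force: 61.9
clock: 14.65
position: [510.2, -208.5, 121.1]
ee_rot: [-0.653, 0.757, -0.004, 0.003]
contact_force: [12.1, -4.5, -2.6]
gripper_width: 10.4
grasp_force: 60.7
clock: 15.45
position: [510.3, -208.5, 121.1]
ee_rot: [-0.653, 0.757, -0.004, 0.003]
contact_force: [6.9, -3.8, 0.8]
gripper_width: 10.0
grasp_force: 61.3
```

```bash
python3 -m handwheel '[{"x":0,"y":0,"z":0,"ax":0,"ay":0,"az":0},{"x":0,"y":0,"z":0,"ax":0,"ay":0,"az":0},{"x":0,"y":0,"z":0,"ax":0,"ay":0,"az":0},{"x":0,"y":0,"z":0,"ax":0,"ay":0,"az":0},{"x":0,"y":0,"z":0,"ax":0,"ay":0,"az":0},{"x":0,"y":0,"z":0,"ax":0,"ay":0,"az":0},{"x":0,"y":0,"z":0,"ax":0,"ay":0,"az":0},{"x":0,"y":0,"z":0,"ax":0,"ay":0,"az":0}]' 0
python3 -m handwheel '[{"x":0,"y":0,"z":0.1,"ax":0,"ay":0,"az":0},{"x":0,"y":0,"z":0.1,"ax":0,"ay":0,"az":0},{"x":0,"y":0,"z":0.1,"ax":0,"ay":0,"az":0},{"x":0,"y":0,"z":0.1,"ax":0,"ay":0,"az":0},{"x":0,"y":0,"z":0.1,"ax":0,"ay":0,"az":0},{"x":0,"y":0,"z":0.1,"ax":0,"ay":0,"az":0},{"x":0,"y":0,"z":0,"ax":0,"ay":0,"az":0},{"x":0,"y":0,"z":0,"ax":0,"ay":0,"az":0}]'
python3 -m handwheel '[{"x":0,"y":0,"z":0,"ax":0,"ay":0,"az":-0.0625},{"x":0,"y":0,"z":0,"ax":0,"ay":0,"az":-0.0625},{"x":0,"y":0,"z":0,"ax":0,"ay":0,"az":-0.0625},{"x":0,"y":0,"z":0,"ax":0,"ay":0,"az":-0.0625},{"x":0,"y":0,"z":0,"ax":0,"ay":0,"az":-0.0625},{"x":0,"y":0,"z":0,"ax":0,"ay":0,"az":-0.0625},{"x":0,"y":0,"z":0,"ax":0,"ay":0,"az":-0.0625},{"x":0,"y":0,"z":0,"ax":0,"ay":0,"az":-0.0625}]'
python3 -m handwheel '[{"x":0.04,"y":0.05,"z":0,"ax":0,"ay":0,"az":-0.0625},{"x":0.04,"y":0.05,"z":0,"ax":0,"ay":0,"az":-0.0625},{"x":0.04,"y":0.05,"z":0,"ax":0,"ay":0,"az":-0.0625},{"x":0.04,"y":0.05,"z":0,"ax":0,"ay":0,"az":-0.0625},{"x":0.04,"y":0.05,"z":0,"ax":0,"ay":0,"az":-0.0625},{"x":0.04,"y":0.05,"z":0,"ax":0,"ay":0,"az":-0.0625},{"x":0,"y":0,"z":0,"ax":0,"ay":0,"az":-0.0625},{"x":0,"y":0,"z":0,"ax":0,"ay":0,"az":-0.0625}]' 1
python3 - <<'E'
from h import *
from bench import arm
import cv2
p=arm.camera_params("top");im=arm.get_image("top")[:,:,::-1].copy()
q=np.load("q.npy")
s=arm.read_state();y=R.from_quat(s["ee_rot"]).as_matrix()[:,1];print(np.degrees(np.arctan2(y[1],y[0])),s["joints"],s["position"])
p=arm.camera_params("wrist");im=arm.get_image("wrist")[:,:,::-1].copy()
for u in proj(w2W(q,[(-200,35,135.5),(-134,-62,148),(-134,62,148)]),p): print(u);cv2.circle(im,tuple(int(v) for v in u),3,(255,0,255),1)
cv2.imwrite("pics/w4.png",im)
E
```

```text
clock: 16.25
position: [506.4, -207.5, 119.7]
ee_rot: [-0.653, 0.757, 0.0, -0.0]
contact_force: [0.0, -0.0, 0.1]
gripper_width: 42.4
grasp_force: 0.0
clock: 17.05
position: [506.3, -207.4, 239.6]
ee_rot: [-0.653, 0.757, 0.0, 0.0]
contact_force: [-0.2, 0.7, -0.5]
gripper_width: 42.6
grasp_force: 0.0
clock: 17.85
position: [505.7, -207.3, 238.0]
ee_rot: [-0.312, 0.95, 0.001, -0.001]
contact_force: [0.6, 0.4, -0.7]
gripper_width: 42.6
grasp_force: 0.0
clock: 18.65
position: [553.9, -147.0, 237.8]
ee_rot: [0.075, 0.997, 0.0, -0.002]
contact_force: [0.4, -0.9, -0.1]
gripper_width: 85.4
grasp_force: 0.0
81.18551404780861 [ 2.25872677e-02  2.93612802e-01 -1.10115618e-01 -5.50146428e-04
 -1.17044088e+00 -1.74701028e+00] [ 553.80411579 -147.17883285  237.84171211]
[241.10069531 158.88623848]
[324.85907828 273.90275861]
[323.81117503 124.59228908]
```

View pics/w4.png

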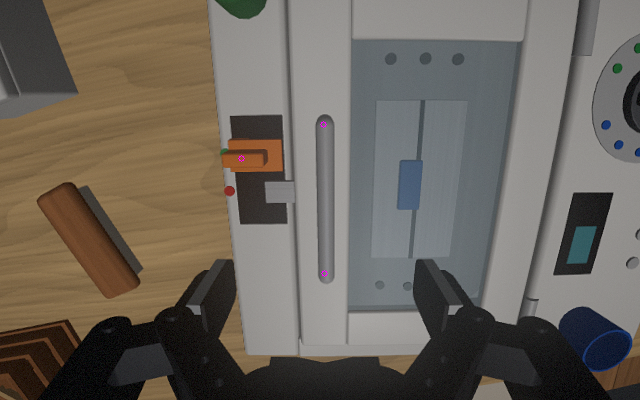

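The lock rib is at its open position: overlay (241,159), beside the green dot, tongue uncovered. The handle matches too. I'll descend, grip, and compute the arc.

```bash
python3 -m handwheel '[{"x":0,"y":0,"z":-0.079,"ax":0,"ay":0,"az":0},{"x":0,"y":0,"z":-0.079,"ax":0,"ay":0,"az":0},{"x":0,"y":0,"z":-0.079,"ax":0,"ay":0,"az":0},{"x":0,"y":0,"z":-0.079,"ax":0,"ay":0,"az":0},{"x":0,"y":0,"z":-0.079,"ax":0,"ay":0,"az":0},{"x":0,"y":0,"z":-0.079,"ax":0,"ay":0,"az":0},{"x":0,"y":0,"z":-0.079,"ax":0,"ay":0,"az":0},{"x":0,"y":0,"z":0,"ax":0,"ay":0,"az":0}]' 0
python3 -m handwheel '[{"x":0,"y":0,"z":0,"ax":0,"ay":0,"az":0},{"x":0,"y":0,"z":0,"ax":0,"ay":0,"az":0},{"x":0,"y":0,"z":0,"ax":0,"ay":0,"az":0},{"x":0,"y":0,"z":0,"ax":0,"ay":0,"az":0},{"x":0,"y":0,"z":0,"ax":0,"ay":0,"az":0},{"x":0,"y":0,"z":0,"ax":0,"ay":0,"az":0},{"x":0,"y":0,"z":0,"ax":0,"ay":0,"az":0},{"x":0,"y":0,"z":0,"ax":0,"ay":0,"az":0}]' -1
python3 - <<'E'
from h import *
q=np.load("q.npy")
N=32;th=np.linspace(0,1.36,N+1);ta=th*(55/77.9)
P=np.c_[78-212*np.cos(th)+40*np.sin(th)-19*np.sin(ta),0*th,108+212*np.sin(th)+40*np.cos(th)-19*np.cos(ta)]
W=w2W(q,P);d=np.diff(W,axis=0)/200
da=np.degrees(ta[1])/90;print("turn",da,da*w2W([0,0,q[2]],[(0,1,0)])[0])
for i in range(N):print(i,d[i].round(3),W[i+1].round(0))
E
```

```text
clock: 19.55
position: [552.2, -147.5, 126.0]
ee_rot: [0.073, 0.997, 0.0, -0.003]
contact_force: [0.2, -0.1, -0.0]
gripper_width: 43.0
grasp_force: 0.0
clock: 20.35
position: [555.1, -146.6, 130.0]
ee_rot: [0.073, 0.997, 0.001, 0.001]
contact_force: [0.5, 4.8, 2.0]
gripper_width: 12.3
grasp_force: 58.6
turn 0.019102679305638273 [-0.01889988  0.00277613  0.        ]
0 [0.001 0.007 0.045] [ 554. -147.  138.]
1 [0.001 0.008 0.045] [ 555. -145.  147.]
2 [0.002 0.01  0.044] [ 555. -143.  156.]
3 [0.002 0.012 0.044] [ 555. -141.  164.]
4 [0.002 0.014 0.043] [ 556. -138.  173.]
5 [0.002 0.016 0.042] [ 556. -135.  181.]
6 [0.003 0.017 0.042] [ 557. -131.  190.]
7 [0.003 0.019 0.041] [ 557. -127.  198.]
8 [0.003 0.021 0.04 ] [ 558. -123.  206.]
9 [0.003 0.023 0.039] [ 558. -119.  214.]
10 [0.004 0.024 0.038] [ 559. -114.  221.]
11 [0.004 0.026 0.037] [ 560. -109.  229.]
12 [0.004 0.027 0.036] [ 561. -103.  236.]
13 [0.004 0.029 0.034] [562. -98. 243.]
14 [0.004 0.03  0.033] [562. -92. 249.]
15 [0.005 0.031 0.032] [563. -85. 256.]
16 [0.005 0.033 0.03 ] [564. -79. 262.]
17 [0.005 0.034 0.029] [565. -72. 267.]
18 [0.005 0.035 0.027] [566. -65. 273.]
19 [0.005 0.036 0.026] [567. -58. 278.]
20 [0.005 0.037 0.024] [569. -50. 283.]
21 [0.006 0.038 0.022] [570. -43. 287.]
22 [0.006 0.039 0.021] [571. -35. 291.]
23 [0.006 0.04  0.019] [572. -27. 295.]
24 [0.006 0.041 0.017] [573. -19. 299.]
25 [0.006 0.041 0.016] [574. -10. 302.]
26 [0.006 0.042 0.014] [576.  -2. 305.]
27 [0.006 0.042 0.012] [577.   6. 307.]
28 [0.006 0.043 0.01 ] [578.  15. 309.]
29 [0.006 0.043 0.008] [579.  24. 311.]
30 [0.006 0.043 0.006] [581.  32. 312.]
31 [0.006 0.044 0.004] [582.  41. 313.]
```

```bash
python3 -m handwheel '[{"x":0.001,"y":0.007,"z":0.045,"ax":-0.019,"ay":0.003,"az":0},{"x":0.001,"y":0.008,"z":0.045,"ax":-0.019,"ay":0.003,"az":0},{"x":0.002,"y":0.010,"z":0.044,"ax":-0.019,"ay":0.003,"az":0},{"x":0.002,"y":0.012,"z":0.044,"ax":-0.019,"ay":0.003,"az":0},{"x":0.002,"y":0.014,"z":0.043,"ax":-0.019,"ay":0.003,"az":0},{"x":0.002,"y":0.016,"z":0.042,"ax":-0.019,"ay":0.003,"az":0},{"x":0.003,"y":0.017,"z":0.042,"ax":-0.019,"ay":0.003,"az":0},{"x":0.003,"y":0.019,"z":0.041,"ax":-0.019,"ay":0.003,"az":0}]'
python3 -c "
from bench import arm
s=arm.read_state();print(s['joints'].round(2),s['wrist_torque'])"
```

```text
clock: 21.15
position: [557.8, -126.8, 197.1]
ee_rot: [0.073, 0.99, -0.12, -0.01]
contact_force: [2.9, -1.0, -9.9]
gripper_width: 12.6
grasp_force: 58.4
[ 0.17  0.33 -0.29  0.26 -1.05 -2.04] [ 0.71115889 -1.07081226  0.32902332]
```

```bash
python3 -m handwheel '[{"x":0.003,"y":0.021,"z":0.040,"ax":-0.019,"ay":0.003,"az":0},{"x":0.003,"y":0.023,"z":0.039,"ax":-0.019,"ay":0.003,"az":0},{"x":0.004,"y":0.024,"z":0.038,"ax":-0.019,"ay":0.003,"az":0},{"x":0.004,"y":0.026,"z":0.037,"ax":-0.019,"ay":0.003,"az":0},{"x":0.004,"y":0.027,"z":0.036,"ax":-0.019,"ay":0.003,"az":0},{"x":0.004,"y":0.029,"z":0.034,"ax":-0.019,"ay":0.003,"az":0},{"x":0.004,"y":0.030,"z":0.033,"ax":-0.019,"ay":0.003,"az":0},{"x":0.005,"y":0.031,"z":0.032,"ax":-0.019,"ay":0.003,"az":0}]'
python3 -c "
from bench import arm
s=arm.read_state();print(s['joints'].round(2),s['wrist_torque'])"
```

```text
clock: 21.95
position: [563.8, -84.6, 256.0]
ee_rot: [0.072, 0.968, -0.239, -0.02]
contact_force: [5.0, -5.3, -9.5]
gripper_width: 12.4
grasp_force: 58.3
[ 0.34  0.33 -0.26  0.45 -1.26 -2.25] [ 0.92197187 -1.26654257  0.64984191]
```

```bash
python3 -m handwheel '[{"x":0.005,"y":0.033,"z":0.030,"ax":-0.019,"ay":0.003,"az":0},{"x":0.005,"y":0.034,"z":0.029,"ax":-0.019,"ay":0.003,"az":0},{"x":0.005,"y":0.035,"z":0.027,"ax":-0.019,"ay":0.003,"az":0},{"x":0.005,"y":0.036,"z":0.026,"ax":-0.019,"ay":0.003,"az":0},{"x":0.005,"y":0.037,"z":0.024,"ax":-0.019,"ay":0.003,"az":0},{"x":0.006,"y":0.038,"z":0.022,"ax":-0.019,"ay":0.003,"az":0},{"x":0.006,"y":0.039,"z":0.021,"ax":-0.019,"ay":0.003,"az":0},{"x":0.006,"y":0.040,"z":0.019,"ax":-0.019,"ay":0.003,"az":0}]'
python3 -c "
from bench import arm
s=arm.read_state();print(s['joints'].round(2),s['wrist_torque'])"
```

```text
clock: 22.75
position: [572.1, -26.9, 296.1]
ee_rot: [0.069, 0.932, -0.355, -0.03]
contact_force: [3.2, -7.0, -7.2]
gripper_width: 11.9
grasp_force: 58.3
[ 0.49  0.39 -0.2   0.56 -1.49 -2.41] [ 0.66831511 -1.09088184  0.93758159]
```

```bash
python3 -m handwheel '[{"x":0.006,"y":0.041,"z":0.017,"ax":-0.019,"ay":0.003,"az":0},{"x":0.006,"y":0.041,"z":0.016,"ax":-0.019,"ay":0.003,"az":0},{"x":0.006,"y":0.042,"z":0.014,"ax":-0.019,"ay":0.003,"az":0},{"x":0.006,"y":0.042,"z":0.012,"ax":-0.019,"ay":0.003,"az":0},{"x":0.006,"y":0.043,"z":0.010,"ax":-0.019,"ay":0.003,"az":0},{"x":0.006,"y":0.043,"z":0.008,"ax":-0.019,"ay":0.003,"az":0},{"x":0.006,"y":0.043,"z":0.006,"ax":-0.019,"ay":0.003,"az":0},{"x":0.006,"y":0.044,"z":0.004,"ax":-0.019,"ay":0.003,"az":0}]'
python3 -m handwheel '[{"x":0,"y":0,"z":0,"ax":0,"ay":0,"az":0},{"x":0,"y":0,"z":0,"ax":0,"ay":0,"az":0},{"x":0,"y":0,"z":0,"ax":0,"ay":0,"az":0},{"x":0,"y":0,"z":0,"ax":0,"ay":0,"az":0},{"x":0,"y":0,"z":0,"ax":0,"ay":0,"az":0},{"x":0,"y":0,"z":0,"ax":0,"ay":0,"az":0},{"x":0,"y":0,"z":0,"ax":0,"ay":0,"az":0},{"x":0,"y":0,"z":0,"ax":0,"ay":0,"az":0}]'
python3 - <<'E'
from bench import arm
from h import *
from scipy.optimize import minimize_scalar
s=arm.read_state();print(s['joints'].round(2),s['wrist_torque'])
Rm=R.from_quat(s["ee_rot"]).as_matrix();g=s["position"]-19*Rm[:,2];q=np.load("q.npy")
H=w2W(q,(78,0,108))[0];x=w2W([0,0,q[2]],(1,0,0))[0];v=g-H;a,b=v@x,v[2]
print("approach",Rm[:,2],"theta",np.arctan2(b,-a)-np.arctan2(40,212),"r",np.hypot(a,b),np.hypot(212,40))
E
```

```text
clock: 23.55
position: [581.8, 40.6, 314.8]
ee_rot: [0.066, 0.882, -0.465, -0.039]
contact_force: [2.2, -6.2, -1.8]
gripper_width: 11.7
grasp_force: 58.4
clock: 24.35
position: [582.0, 41.6, 314.7]
ee_rot: [0.066, 0.883, -0.463, -0.038]
contact_force: [-1.9, 4.1, 5.5]
gripper_width: 12.1
grasp_force: 59.7
[ 0.62  0.5  -0.13  0.64 -1.7  -2.51] [ 0.70686841  0.30636333 -0.54534489]
approach [-0.12733167 -0.81344669 -0.56753074] theta 1.3630611557483943 r 217.55397397775715 215.7405849625888
```

```bash
python3 -m handwheel '[{"x":0.001,"y":0.006,"z":0,"ax":0,"ay":0,"az":0},{"x":0.001,"y":0.006,"z":0,"ax":0,"ay":0,"az":0},{"x":0.001,"y":0.006,"z":0,"ax":0,"ay":0,"az":0},{"x":0.001,"y":0.006,"z":0,"ax":0,"ay":0,"az":0},{"x":0.001,"y":0.006,"z":0,"ax":0,"ay":0,"az":0},{"x":0,"y":0,"z":0,"ax":0,"ay":0,"az":0},{"x":0,"y":0,"z":0,"ax":0,"ay":0,"az":0},{"x":0,"y":0,"z":0,"ax":0,"ay":0,"az":0}]'
```

```text
clock: 25.15
position: [582.1, 43.4, 314.8]
ee_rot: [0.067, 0.881, -0.466, -0.04]
contact_force: [2.1, -14.4, 4.8]
gripper_width: 11.8
grasp_force: 58.8
```

The lid is at its stop: 6 mm more command moved it 1.8 mm and added about 18 N. Release and back off along the tool axis.

```bash
python3 -m handwheel '[{"x":0,"y":0,"z":0,"ax":0,"ay":0,"az":0},{"x":0,"y":0,"z":0,"ax":0,"ay":0,"az":0},{"x":0,"y":0,"z":0,"ax":0,"ay":0,"az":0},{"x":0,"y":0,"z":0,"ax":0,"ay":0,"az":0},{"x":0,"y":0,"z":0,"ax":0,"ay":0,"az":0},{"x":0,"y":0,"z":0,"ax":0,"ay":0,"az":0},{"x":0,"y":0,"z":0,"ax":0,"ay":0,"az":0},{"x":0,"y":0,"z":0,"ax":0,"ay":0,"az":0}]' 0
python3 -m handwheel '[{"x":0.006,"y":0.041,"z":0.028,"ax":0,"ay":0,"az":0},{"x":0.012,"y":0.081,"z":0.057,"ax":0,"ay":0,"az":0},{"x":0.012,"y":0.081,"z":0.057,"ax":0,"ay":0,"az":0},{"x":0.012,"y":0.081,"z":0.057,"ax":0,"ay":0,"az":0},{"x":0.012,"y":0.081,"z":0.057,"ax":0,"ay":0,"az":0},{"x":0.012,"y":0.081,"z":0.057,"ax":0,"ay":0,"az":0},{"x":0.012,"y":0.081,"z":0.057,"ax":0,"ay":0,"az":0},{"x":0,"y":0,"z":0.05,"ax":0,"ay":0,"az":0}]'
python3 -m handwheel '[{"x":0,"y":0,"z":0.05,"ax":0,"ay":0,"az":0},{"x":0,"y":0,"z":0.1,"ax":0,"ay":0,"az":0},{"x":0,"y":0,"z":0.1,"ax":0,"ay":0,"az":0},{"x":0,"y":0,"z":0.05,"ax":0,"ay":0,"az":0},{"x":0,"y":0,"z":0,"ax":0,"ay":0,"az":0},{"x":0,"y":0,"z":0,"ax":0,"ay":0,"az":0},{"x":0,"y":0,"z":0,"ax":0,"ay":0,"az":0},{"x":0,"y":0,"z":0,"ax":0,"ay":0,"az":0}]'
python3 - <<'E'
from bench import arm
from h import *
import cv2
q=np.load("q.npy");im=[]
for n,b in (("top",(180,110)),("side",(190,110))):
    p=arm.camera_params(n);i=arm.get_image(n)[:,:,::-1].copy()
    for y in (-62,62):
        u=proj(w2W(q,(78-212*np.cos(1.35)+40*np.sin(1.35),y,108+212*np.sin(1.35)+40*np.cos(1.35))),p)[0];cv2.circle(i,tuple(int(v) for v in u),2,(255,0,255),1)
    im.append(cv2.resize(i[b[1]:b[1]+180,b[0]:b[0]+240],None,fx=3.3,fy=3.3,interpolation=3) if n=="side" else cv2.resize(i[100:280,150:390],None,fx=3.3,fy=3.3,interpolation=3))
o=np.hstack(im);cv2.imwrite("pics/end.png",cv2.resize(o,(800,300),interpolation=cv2.INTER_AREA))
cv2.imwrite("pics/endside.png",im[1])
print(arm.read_state()["contact_force"])
E
```

```text
clock: 25.95
position: [583.1, 47.6, 313.1]
ee_rot: [0.065, 0.883, -0.463, -0.038]
contact_force: [-0.7, -0.7, 1.0]
gripper_width: 42.7
grasp_force: 0.0
clock: 26.75
position: [599.1, 155.1, 397.4]
ee_rot: [0.064, 0.883, -0.463, -0.038]
contact_force: [-0.3, -0.2, -0.3]
gripper_width: 42.8
grasp_force: 0.0
clock: 27.55
position: [598.6, 152.8, 456.2]
ee_rot: [0.065, 0.883, -0.464, -0.039]
contact_force: [-0.4, 0.4, 0.5]
gripper_width: 42.4
grasp_force: 0.0
[-0.00038025  0.1881591   0.16103037]
```

View pics/endside.png

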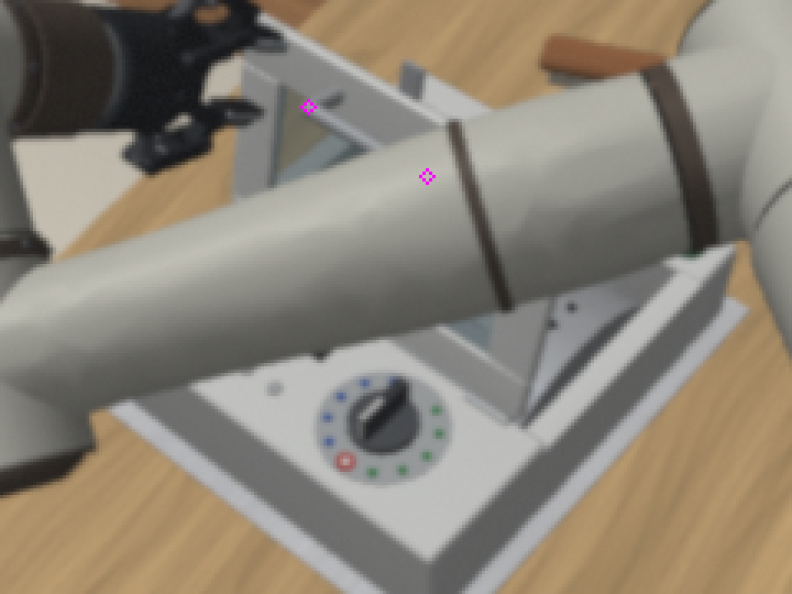

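Dial is at off and the lid is up, but the forearm hides the handle. I'll move the arm clear for one final composite check.

```bash
python3 -m handwheel '[{"x":0,"y":0,"z":0.1,"ax":0,"ay":0,"az":0},{"x":0,"y":0,"z":0.1,"ax":0,"ay":0,"az":0},{"x":0,"y":0,"z":0.1,"ax":0,"ay":0,"az":0},{"x":0,"y":0,"z":0.1,"ax":0,"ay":0,"az":0},{"x":-0.05,"y":-0.1,"z":0,"ax":0,"ay":0,"az":0},{"x":-0.05,"y":-0.1,"z":0,"ax":0,"ay":0,"az":0},{"x":-0.05,"y":-0.1,"z":0,"ax":0,"ay":0,"az":0},{"x":-0.05,"y":-0.1,"z":0,"ax":0,"ay":0,"az":0}]'
python3 -m handwheel '[{"x":-0.05,"y":-0.12,"z":0,"ax":0,"ay":0,"az":0},{"x":-0.05,"y":-0.12,"z":0,"ax":0,"ay":0,"az":0},{"x":-0.05,"y":-0.12,"z":0,"ax":0,"ay":0,"az":0},{"x":-0.05,"y":-0.12,"z":0,"ax":0,"ay":0,"az":0},{"x":-0.05,"y":-0.12,"z":0,"ax":0,"ay":0,"az":0},{"x":-0.05,"y":-0.12,"z":0,"ax":0,"ay":0,"az":0},{"x":-0.05,"y":-0.12,"z":0,"ax":0,"ay":0,"az":0},{"x":-0.05,"y":-0.12,"z":0,"ax":0,"ay":0,"az":0}]'
python3 -m handwheel '[{"x":-0.05,"y":-0.12,"z":0,"ax":0,"ay":0,"az":0},{"x":-0.05,"y":-0.12,"z":0,"ax":0,"ay":0,"az":0},{"x":-0.05,"y":-0.12,"z":0,"ax":0,"ay":0,"az":0},{"x":-0.05,"y":-0.12,"z":0,"ax":0,"ay":0,"az":0},{"x":0,"y":-0.12,"z":0,"ax":0,"ay":0,"az":0},{"x":0,"y":-0.12,"z":0,"ax":0,"ay":0,"az":0},{"x":0,"y":-0.12,"z":0,"ax":0,"ay":0,"az":0},{"x":0,"y":0,"z":0,"ax":0,"ay":0,"az":0}]'
python3 -m handwheel '[{"x":0,"y":-0.12,"z":0,"ax":0,"ay":0,"az":0},{"x":0,"y":-0.12,"z":0,"ax":0,"ay":0,"az":0},{"x":0,"y":-0.12,"z":0,"ax":0,"ay":0,"az":0},{"x":0,"y":-0.1,"z":0,"ax":0,"ay":0,"az":0},{"x":0,"y":0,"z":0,"ax":0,"ay":0,"az":0},{"x":0,"y":0,"z":0,"ax":0,"ay":0,"az":0},{"x":0,"y":0,"z":0,"ax":0,"ay":0,"az":0},{"x":0,"y":0,"z":0,"ax":0,"ay":0,"az":0}]'
python3 - <<'E'
from bench import arm
from h import *
import cv2
q=np.load("q.npy");im=[]
for n,b in (("top",(230,105)),("side",(195,110))):
    p=arm.camera_params(n);i=arm.get_image(n)[:,:,::-1].copy()
    cv2.imwrite(f"pics/{n}end.png",i)
    i=cv2.resize(i[b[1]:b[1]+200,b[0]:b[0]+200],None,fx=2,fy=2,interpolation=3)
    for th,c in ((1.35,(255,0,255)),(1.2,(0,255,255))):
      for y in (-62,62):
        u=proj(w2W(q,(78-212*np.cos(th)+40*np.sin(th),y,108+212*np.sin(th)+40*np.cos(th))),p)[0];u=(u-b)*2;cv2.circle(i,tuple(int(v) for v in u),2,c,1)
    im.append(i)
cv2.imwrite("pics/fin.png",np.hstack(im))
E
```

```text
clock: 28.45
position: [558.2, 72.2, 536.9]
ee_rot: [0.065, 0.883, -0.463, -0.039]
contact_force: [0.3, 0.2, 0.2]
gripper_width: 43.1
grasp_force: 0.0
clock: 29.25
position: [478.0, -120.1, 537.1]
ee_rot: [0.065, 0.883, -0.463, -0.038]
contact_force: [0.6, -0.4, 0.1]
gripper_width: 42.7
grasp_force: 0.0
clock: 30.05
position: [437.5, -288.8, 536.8]
ee_rot: [0.067, 0.883, -0.463, -0.039]
contact_force: [0.3, 0.6, 0.3]
gripper_width: 42.8
grasp_force: 0.0
clock: 30.85
position: [439.0, -378.4, 537.3]
ee_rot: [0.065, 0.883, -0.463, -0.038]
contact_force: [-0.8, 0.1, -0.4]
gripper_width: 42.8
grasp_force: 0.0
```

View pics/fin.png

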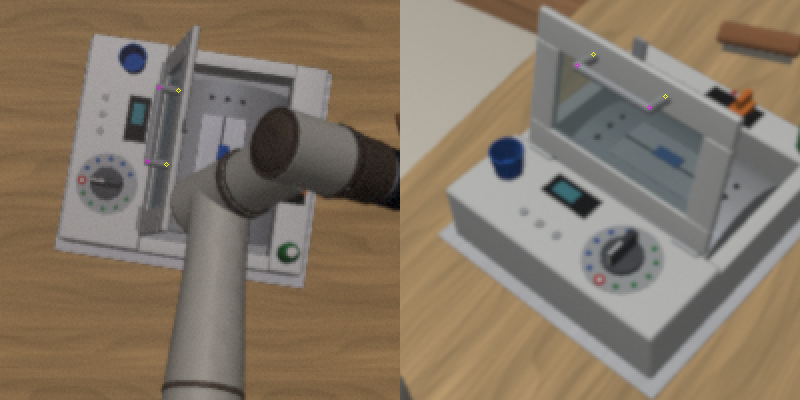

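The handle ends lie on the magenta 1.35 rad marks in both views. The pointer is at the red ring, the lock is open, and the cup, stick and brush haven't moved.

```bash
python3 -c "
from bench import arm
print(arm.job_done())"
```

```text
the job is handed in; nothing more can be done
None
```

The dial is at off, the child lock is fully open and the lid stands at its end stop; in the last pictures the cup, stick and brush are where they were, and I handed the job in at about 31 s.

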